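# Shift the bead spinner's gearbox into third

## Task

Put the bead spinner's gearbox into third gear: push its lever out of second (the near left slot of its H-shaped gate) to the middle channel, across to the right, and then forward (away from the robot) until it is fully home in the third slot, the far right one. Only push the lever, without pinching it from two sides, do not let it run into fourth (the near right slot) on the way, leave the lever there, and leave the jars, the paddle and the graphite block where they are.

Things in the scene. Friction and masses are not known exactly. Their poses are not given: they have to be found in the camera images.
- gearbox: grey gearbox fixed to the bench: 130 mm (its x) by 110 mm (y), 92 mm high, foot 138 mm wide; origin at the centre of its underside. Its x axis points forward, away from the robot (turned up to 0.4 rad either way), y to the left, z up. A bearing cover on its far face and a spindle nose on its right face are lower than its top
- gate_center (a point): centre of the H-shaped gate in the steel top plate, on its upper surface, 92 mm above the bench, axes as the gearbox. Slots are 16 mm wide. The left slots run fore and aft 20 mm left of this point, the right ones 20 mm right; a cross channel through this point joins them. First is far left, second near left, third far right, fourth near right (brass pips count them)
- third_home (a point): point on the gate plate's upper surface where the lever's stem passes when it is home in the third slot: 20 mm forward and 20 mm right of the gate's centre
- knob_center (a point): centre of the black knob on the lever, turning with it. 32 mm across its near, far, left and right faces, corners cut; from 17 mm below to 26 mm above this point. A 10 mm stem leads 125 mm down to the pivot, which is 25 mm above the bench on the gearbox's centre. This point is 150 mm above the bench in neutral, 139 mm when home in a slot
- shift_across (a joint): sideways tilt of the lever, rad: 0 middle, plus is right. Left slots about -0.30, right slots about +0.30 (0.05 of play; stops at 0.34 either way). Starts at the left. The knob moves about 37 mm from the middle to a side. The lever stays where it is left; 1 to 2 N at the knob moves it
- shift_fore (a joint): fore and aft tilt of the lever, rad: 0 is the middle of the cross channel, plus is forward (away from the robot); stops at +0.30 (home in first or third), -0.30 (home in second or fourth). It can cross only within about 0.05 of 0. Starts in the second slot, anywhere from -0.28 to -0.06. The knob moves about 37 mm from the middle to a stop; stays where left
- pad_near: near (robot side) rubber face pad of the lever's knob, 20 x 4 x 30 mm (the outer surface lies 16 mm from the knob's centre); origin at the pad's centre
- pad_far: far rubber face pad of the lever's knob, 20 x 4 x 30 mm (the outer surface lies 16 mm from the knob's centre); origin at the pad's centre
- pad_left: left rubber face pad of the lever's knob, 20 x 4 x 30 mm (the outer surface lies 16 mm from the knob's centre); origin at the pad's centre
- pad_right: right rubber face pad of the lever's knob, 20 x 4 x 30 mm (the outer surface lies 16 mm from the knob's centre); origin at the pad's centre
- lidded_jar: screw-lid jar, 58 mm wide, 61 mm high, stands on the bench near the robot, left of the gearbox; origin at the centre of its underside
- paddle: brass paddle with maple handle, 138 x 42 x 25 mm, lies on the bench near the robot, left of the near jar; origin at the centre of its underside
- far_jar: screw-lid jar, 54 mm wide, 68 mm high, stands on the bench at the left, beyond the graphite block; origin at the centre of its underside
- marver: dark graphite block, 50 x 50 x 18 mm, lies on the bench at the left; origin at the centre of its underside

How it is judged:
On the way:
1. the lever is across at the right side, still in the cross channel (value of joint shift_across above 0.2 rad and value of joint shift_fore between -0.12 and 0.12 rad), for 0.05 s.
At the end, for the whole second after the job is handed in: The lever rests fully home in third: tilted forward more than 0.26 rad (of 0.30) and to the right more than 0.2 rad, at rest (value of joint shift_across above 0.2 rad and value of joint shift_fore above 0.26 rad and velocity of joint shift_fore below 0.05 rad/s); the robot touches nothing.
It fails at once if the lever runs into the fourth slot (right, more than 0.15 rad towards the robot) (value of joint shift_across above 0.1 rad and value of joint shift_fore below -0.15 rad).
It fails at once if the knob is pinched: fingers press on two opposite faces at once ((contact force between the fingers and pad_near above 0.3 N and contact force between the fingers and pad_far above 0.3 N) or (contact force between the fingers and pad_left above 0.3 N and contact force between the fingers and pad_right above 0.3 N)).
It fails at once if a jar, the paddle or the graphite block is moved by more than 15 mm (distance of any of lidded_jar, paddle, far_jar, marver from where it was at the start of the episode above 0.015 m).
It also fails if it takes over 64 s, if anything falls off the work surface, if the arm or the gripper's body presses on something with over 40 N, if the wrist force passes 120 N, or if a joint passes its speed limit or range.

## Robot

A 7-joint arm with a two-finger parallel gripper is mounted at the origin on a cart in front of the work surface, level with it; the furniture and walls round the work are solid. World frame = base frame: x ahead of the robot, y to its left, z up, the work surface at z = 0. Lengths are in m, angles in rad, forces in N, time in s.
With the tool pointing down it reaches from about 0.35 to 0.9 m from the base axis. Payload 7.2 kg.
Tool frame: the origin (TCP) lies where the fingers leave the gripper's body, on its centre line; the fingertips stand 80 mm ahead of it and the grasp point (between the pads) lies 61 mm ahead of it (env.tips_ahead is the distance from the TCP to the fingertips, in m); z points along the fingers, y is the line along which they close (so a half turn about z gives the same grasp; the last joint's range is limited). The gripper opens to 88 mm and grips with 3 to 60 N. Pads are 20 mm wide; open, the fingers measure 115 mm over their backs; the gripper's body (75 mm by 178 mm) begins 61 mm behind the grasp point.
Start: joints at [1.048, 0.411, -0.013, 1.596, 0.006, 1.134, -0.082], TCP at [0.275, -0.561, 0.303] pointing down, gripper open.
Joint ranges: [-2.95, 2.95], [-0.29, 1.99], [-1.47, 1.44], [0.14, 2.54], [-1.03, 4.17], [0.13, 1.85], [-2.86, 2.86]. Speed limits (rad/s): [2.39, 2.39, 3.01, 3.01, 3.14, 3.14, 3.14].

## Interface

Orientations are given as a unit quaternion [x, y, z, w].
In Python, from rig import env, imaging gives the robot as it stands.
- The arm moves only by the shell command python3 -m jog 'ROWS' [FORCE]. ROWS is JSON, a list of rows, each a list of 3 entries, a list of its own where there are three numbers: the finger opening in cm, from 0 to 8.78, then the shift along the tool's x, y, z in cm, then the turn about the tool's z in degrees. In form: [[grip, [x, y, z], roll], ...]. A call has exactly 8 rows; each row is the pose to reach, as a shift and turn from the pose commanded when the call began, along the tool's axes at that moment; what a row does not reach only later rows make up. A row lasts 1/10 s, in which the tool goes at most 50 mm and 8.59 degrees, less where a joint would pass 70% of its speed; a pose out of reach is approached as far as the arm can. A call with a gripper value outside its range is refused whole. The fingers move at their own pace and stop on an object; FORCE is the grip in N (left out, the last holds). Time passes only in rows, so rows that repeat a pose let the fingers close, or fill a call up. It gives the time, the measured TCP pose, the force, the opening and the grip force at its end, in the units of the state.
- env.get_state(): the state, without advancing time (a new reading comes with each control period).
- imaging.capture(name): name is "scene" or "top" or "wrist"; returns (picture, depth): 420x560x3 uint8, red, green, blue; 420x560 float32, m along the optical axis (not along the pixel's ray), 0 where there is no reading.
- imaging.camera_model(name): a dict with "vertical_fov" (degrees; the focal length in pixels is half the picture's height over the tangent of half this angle, whatever the lens; pixels are square), "cx", "cy" (the principal point, pixels), "k1" (the pictures are not rectified: a ray, as slopes to the right and down, at radius r is drawn at 1 + k1 r^2 times it, then the intrinsics apply), "R" (3x3) and "t" (3): a world point X has camera coordinates R X + t; the wrist camera has in their place "tool_from_camera" (4x4, takes a point from camera to tool coordinates, whose origin is the TCP and whose axes are the flange's). Camera axes: x right, y down, z forward; pixel columns grow to the right and rows downward; lengths in m; the calibration is good to about 2 mm. A picture is of the moment at which its call begins: read the wrist's pose just before it. camera_model takes no time and is no camera call.
- env.sign_off(): hands the job in; it is judged then, once.
Trained networks look in the newest picture that a camera, given by its name, has taken for a name from the list of things; names that differ only in an ending like _2 or _b are one class to them, and where a whole thing is asked for, a point or a joint stands for the part that bears it (a point fixed in the world has none). Each returns a list of dicts, best first, with "confidence" (0 to 1); they miss things now and then, are a little off and sometimes report something else, mostly with a low value. They report only what shows in the picture. A call takes as long as a camera call.
- imaging.recognise(camera, target): "pixel" ([row, column] in pixels, amid what is visible of it).
- imaging.tip_of(camera, target): "pixel" ([row, column] in pixels: a listed point, or the origin of a listed thing).
The state is a dict: "time_s": time; "joints": joint angles; "qd": joint speeds; "joint_efforts": joint torques, N m; "tool_pos": TCP position; "orientation": TCP orientation; "contact_force": force on the tool from outside, world axes, zero at the start; "wrist_torque": the same for the moment, N m; "finger_gap": opening from 0.0 (shut) to 1.0 (fully open); "grip_force": force on a finger pad.
Only numpy, scipy, OpenCV 4.12 (cv2) and the standard library are available. Lean on these libraries where they do the work, as an engineer would, in place of code of your own. Each camera call takes 0.05 s, during which the arm holds its last target. There are 200 camera calls.

## Working session

There is one attempt and no reset: what is moved stays moved. The work goes in short steps, Python scripts to look and compute and a shell command to move; the robot and the scene stay as the last step left them, time stands still between calls to the robot, and variables do not carry over. Pictures are saved under pics/ and viewed, at most 10 in all, crops included, and the job is handed in when it is done.

```bash
mkdir -p pics; cat > h.py <<'E'
import numpy as np, cv2
from rig import env, imaging
from scipy.spatial.transform import Rotation as Ro
def ray(cam,px):
    m=imaging.camera_model(cam); f=210/np.tan(np.radians(m["vertical_fov"])/2)
    d=np.array([(px[1]-m["cx"])/f,(px[0]-m["cy"])/f]); u=d.copy()
    for _ in range(30): u=d/(1+m["k1"]*(u@u))
    return m,np.array([u[0],u[1],1.])
def pose():
    s=env.get_state(); return np.array(s["tool_pos"]),Ro.from_quat(s["orientation"]).as_matrix()
def on_z(cam,px,z):
    m,r=ray(cam,px)
    if cam=="wrist":
        p,R=pose(); T=np.array(m["tool_from_camera"]); o=R@T[:3,3]+p; d=R@T[:3,:3]@r
    else:
        Rm=np.array(m["R"]); o=-Rm.T@np.array(m["t"]); d=Rm.T@r
    return o+d*(z-o[2])/d[2]
def at_depth(cam,px,dep):
    m,r=ray(cam,px); Rm=np.array(m["R"]); return Rm.T@(r*dep-np.array(m["t"]))
def tool(w):  # world shift -> tool cm
    p,R=pose(); return np.round(100*R.T@np.array(w),1)
E
python3 - <<'E'
from h import *
np.set_printoptions(precision=3,suppress=True)
print(env.get_state()); p,R=pose(); print(R)
for c in("top","scene"):
    im,d=imaging.capture(c); cv2.imwrite(f"pics/{c}0.png",im[:,:,::-1])
    for t,z in(("gate_center",.092),("knob_center",.142),("gearbox",0),("third_home",.092)):
        for o in imaging.tip_of(c,t)[:2]: print(c,t,o["pixel"],round(o["confidence"],2),on_z(c,o["pixel"],z))
E
```

```text
{'time_s': 0.0, 'joints': array([ 1.048,  0.412, -0.013,  1.597,  0.006,  1.134, -0.082]), 'qd': array([ 0.   ,  0.001,  0.001, -0.001,  0.   , -0.002, -0.001]), 'joint_efforts': array([  0.001, -58.793,   0.642, -29.107,  -0.054,   0.018,   0.   ]), 'tool_pos': array([ 0.274, -0.561,  0.302]), 'orientation': array([ 0.974,  0.225, -0.   , -0.001]), 'contact_force': array([-1.175, -0.144,  0.444]), 'wrist_torque': array([-0.028,  0.012,  0.007]), 'grip_force': 0.0, 'finger_gap': 1.0006116278832795}
[[ 0.898  0.439 -0.001]
 [ 0.439 -0.898  0.001]
 [-0.    -0.002 -1.   ]]
top gate_center [233.0, 361.3] 0.82 [ 0.459 -0.16   0.092]
top knob_center [247.8, 346.4] 0.83 [ 0.426 -0.119  0.142]
top knob_center [259.5, 240.6] 0.21 [0.403 0.092 0.142]
top gearbox [236.6, 351.9] 0.89 [ 0.456 -0.155  0.   ]
top gearbox [235.6, 363.1] 0.61 [ 0.458 -0.182  0.   ]
top third_home [222.8, 368.7] 0.97 [ 0.481 -0.176  0.092]
scene gate_center [197.3, 348.1] 0.83 [ 0.452 -0.157  0.092]
scene knob_center [201.8, 346.8] 0.49 [ 0.424 -0.116  0.142]
scene gearbox [222.1, 342.3] 0.78 [ 0.444 -0.14   0.   ]
scene third_home [186.7, 348.8] 0.88 [ 0.474 -0.182  0.092]
```

```bash
python3 - <<'E'
import cv2
a=cv2.imread("pics/top0.png")[130:330,180:460]; cv2.imwrite("pics/topc.png",cv2.resize(a,(784,560),interpolation=cv2.INTER_CUBIC))
E
```

```text
(no output)
```

View pics/topc.png

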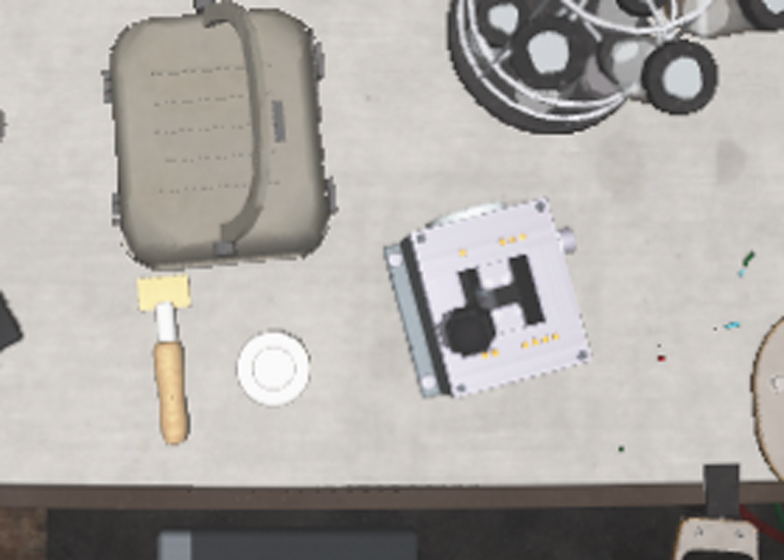

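View pics/scene0.png

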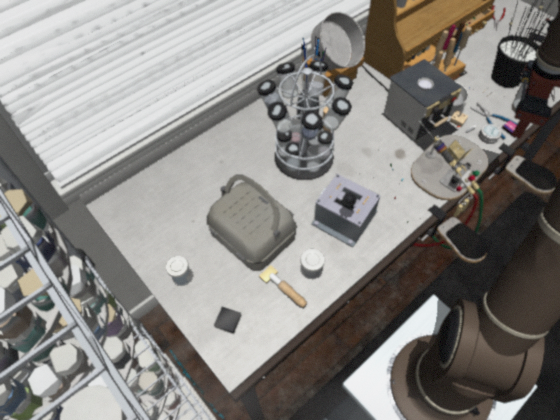

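The top view shows the gearbox turned about +0.28 rad, its plate corners at crop (415,238), (545,200), (590,357) and (460,393). The knob sits near left at crop (470,328). The scene view shows a bag to its left and a bead rack beyond it. I'll refine this with depth.

```bash
cat > cloud.py <<'E'
from h import *
def cloud(c):
    im,d=imaging.capture(c); m=imaging.camera_model(c); f=210/np.tan(np.radians(m["vertical_fov"])/2)
    v,u=np.mgrid[:420,:560]; K=np.array([[f,0,m["cx"]],[0,f,m["cy"]],[0,0,1]])
    n=cv2.undistortPoints(np.stack([u,v],-1).reshape(-1,1,2).astype(float),K,np.array([m["k1"],0,0,0.])).reshape(-1,2)
    # tool-independent static camera
    P=np.c_[n,np.ones(len(n))]*d.reshape(-1,1)
    k=d.ravel()>0
    if c=="wrist":
        p,R=pose(); T=np.array(m["tool_from_camera"]); W=(P@T[:3,:3].T+T[:3,3])@R.T+p
    else: W=(P-np.array(m["t"]))@np.array(m["R"])
    return W[k],im.reshape(-1,3)[k]
E
python3 - <<'E'
from cloud import *
np.set_printoptions(precision=3,suppress=True)
W,C=cloud("top")
def box(x0,x1,y0,y1): return (W[:,0]>x0)&(W[:,0]<x1)&(W[:,1]>y0)&(W[:,1]<y1)
b=box(.33,.58,-.3,-.03)
pl=b&(abs(W[:,2]-.092)<.012)
(cx,cy),s,a=cv2.minAreaRect(W[pl,:2].astype(np.float32)); print("plate",pl.sum(),np.median(W[pl,2]),cx,cy,s,a)
k=b&(W[:,2]>.135)&(W[:,2]<.22); Q=W[k]; print("knob",k.sum(),Q.min(0),Q.max(0),Q.mean(0))
for n,q in dict(bag=(.4,.75,-.1,.3),rack=(.55,.8,-.35,-.1),path=(.2,.5,-.5,-.25)).items():
    Q=W[box(*q)]; Q=Q[np.argsort(-Q[:,2])]; print(n,Q[3],Q[200])
E
```

```text
plate 2490 0.09059529164695175 0.4535941183567047 -0.15453727543354034 (0.1291309893131256, 0.11072010546922684) 14.872207641601562
knob 247 [ 0.41  -0.23   0.136] [ 0.579 -0.103  0.216] [ 0.427 -0.119  0.158]
bag [ 0.676 -0.094  0.261] [0.565 0.024 0.18 ]
rack [ 0.683 -0.219  0.359] [ 0.676 -0.218  0.326]
path [ 0.368 -0.443  0.142] [ 0.346 -0.443  0.127]
```

```bash
python3 -m jog '[[0,[0,0,-2],5],[0,[4,-5,-2],8],[0,[8,-10,-2],11],[0,[12,-14.5,-2],11],[0,[16,-19,-2],11],[0,[20,-24,-2],11],[0,[24,-29,-2],11],[0,[28,-33.7,-2],11]]' && python3 -m jog '[[0,[0,0,0],0],[0,[0,0,0],0],[0,[0,0,0],0],[0,[0,0,0],0],[0,[0,0,0],0],[0,[0,0,0],0],[0,[0,0,0],0],[0,[0,0,0],0]]' && python3 - <<'E'
from cloud import *
np.set_printoptions(precision=3,suppress=True)
p,R=pose(); print(p,R)
W,C=cloud("wrist"); im,_=imaging.capture("wrist"); cv2.imwrite("pics/w1.png",im[:,:,::-1])
c=np.array([.4545,-.156]); G=(W[:,:2]-c)@np.array([[.966,-.257],[.257,.966]]) # fwd,left
b=(abs(G)<.09).all(1); pl=b&(abs(W[:,2]-.092)<.01)
r=cv2.minAreaRect(W[pl,:2].astype(np.float32)); print("plate",pl.sum(),np.median(W[pl,2]),r)
k=b&(W[:,2]>.15)&(W[:,2]<.19); print("knob",k.sum(),np.c_[G,W[:,2:]][k].min(0),np.c_[G,W[:,2:]][k].max(0))
for t,z in(("gate_center",.092),("knob_center",.144),("third_home",.092)):
    for o in imaging.tip_of("wrist",t)[:1]: print(t,o["pixel"],round(o["confidence"],2),on_z("wrist",o["pixel"],z))
E
```

```text
time_s: 1.35
tool_pos: [0.3572, -0.2194, 0.323]
orientation: [0.991, 0.131, 0.0, 0.0]
contact_force: [2.0, 0.2, -0.4]
finger_gap: 0.31
grip_force: 0.0
time_s: 2.15
tool_pos: [0.3571, -0.2216, 0.3226]
orientation: [0.991, 0.131, -0.0, -0.0]
contact_force: [-0.5, -0.5, -0.4]
finger_gap: 0.003
grip_force: 0.0
[ 0.357 -0.222  0.323] [[ 0.966  0.259 -0.   ]
 [ 0.259 -0.966  0.   ]
 [-0.    -0.    -1.   ]]
plate 15351 0.09248655455772373 ((0.452609121799469, -0.15181732177734375), (0.1280232071876526, 0.11088045686483383), 14.598140716552734)
knob 2014 [-0.034  0.027  0.15 ] [-0.002  0.062  0.172]
gate_center [78.9, 232.1] 0.65 [ 0.452 -0.154  0.092]
knob_center [72.2, 169.3] 0.68 [ 0.441 -0.116  0.144]
third_home [51.9, 253.1] 0.84 [ 0.478 -0.166  0.092]
```

View pics/w1.png

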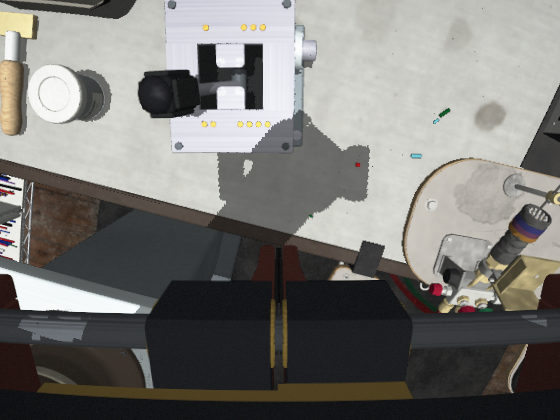

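The wrist view shows the knob at about (95,168), with the H gate at (78,232). The plate fit agrees with the one from the top camera. Next I'll go behind the knob (robot side), then down.

```bash
python3 -m jog '[[0,[2,-4,0],0],[0,[4,-8,0],0],[0,[4,-8,3],0],[0,[4,-8,6],0],[0,[4,-8,9],0],[0,[4,-8,10.8],0],[0,[4,-8,10.8],0],[0,[4,-8,10.8],0]]' && python3 -m jog '[[0,[0.6,0,0],0],[0,[1.2,0,0],0],[0,[1.8,0,0],0],[0,[2.3,0,0],0],[0,[2.8,0,0],0],[0,[3.3,0,0],0],[0,[3.8,0,0],0],[0,[4.1,0,0],0]]' && cat > look.py <<'E'
from cloud import *
import sys
np.set_printoptions(precision=4,suppress=True)
def G(w): return (np.asarray(w)[...,:2]-[.453,-.153])@np.array([[.966,-.257],[.257,.966]])
p,R=pose(); print("tcp fwd,left",G(p),p[2],env.get_state()["contact_force"])
for c in("top","wrist","scene"):
    W,C=cloud(c); g=G(W); k=(abs(g)<.09).all(1)&(W[:,2]>.15)&(W[:,2]<.182)&(C.max(1)<70)
    Q=np.c_[g,W[:,2:]][k]
    if len(Q)>20: print(c,len(Q),np.percentile(Q,2,0),np.percentile(Q,98,0))
    for o in imaging.tip_of(c,"knob_center")[:1]: print(" tip",o["pixel"],round(o["confidence"],2),G(on_z(c,o["pixel"],.146)))
im,_=imaging.capture("wrist"); cv2.imwrite(f"pics/{sys.argv[1]}.png",im[:,:,::-1])
E
python3 look.py w2
```

```text
time_s: 3.2
tool_pos: [0.3752, -0.1337, 0.215]
orientation: [0.991, 0.131, -0.0, -0.0]
contact_force: [-0.2, -0.4, 0.5]
finger_gap: 0.002
grip_force: 0.0
time_s: 4.0
tool_pos: [0.415, -0.123, 0.2146]
orientation: [0.991, 0.131, -0.0, -0.0]
contact_force: [-1.2, -0.4, 0.5]
finger_gap: 0.003
grip_force: 0.6
tcp fwd,left [-0.029   0.0388] 0.21458144971764934 [-1.1515 -0.4402  0.4972]
top 52 [0.0052 0.0301 0.1527] [0.0139 0.0542 0.1672]
 tip [239.0, 344.7] 0.42 [0.0008 0.0385]
wrist 6100 [-0.0177  0.0258  0.1517] [0.0157 0.0565 0.1746]
 tip [216.7, 278.3] 0.67 [0.0013 0.0396]
```

View pics/w2.png

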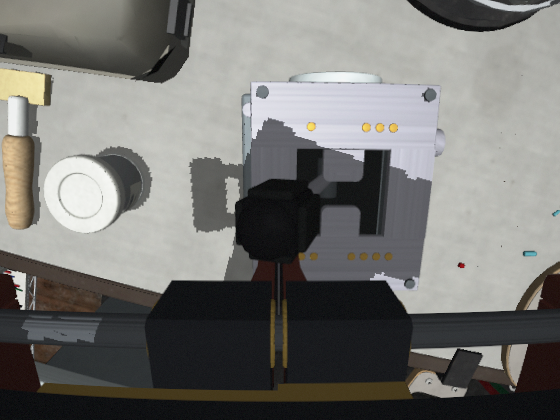

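The knob is now at the centre line, (218,278) in the wrist view, in the left end of the channel. Now I'll move round to its left side and push right.

```bash
python3 -m jog '[[0,[-3,0,0],0],[0,[-3,-3,0.7],0],[0,[-3,-6,0.7],0],[0,[-3,-6,0.7],0],[0,[0,-6,0.7],0],[0,[2.9,-6,0.7],0],[0,[2.9,-6,0.7],0],[0,[2.9,-6,0.7],0]]' && python3 -m jog '[[0,[0,0.7,0],0],[0,[0,1.4,0],0],[0,[0,2.1,0],0],[0,[0,2.8,0],0],[0,[0,3.5,0],0],[0,[0,4.2,0],0],[0,[0,4.9,0],0],[0,[0,5.6,0],0]]' && python3 look.py w3
```

```text
time_s: 5.15
tool_pos: [0.4271, -0.0579, 0.2074]
orientation: [0.991, 0.131, -0.0, -0.0]
contact_force: [-0.2, 0.1, 0.1]
finger_gap: 0.004
grip_force: 0.0
time_s: 5.95
tool_pos: [0.4417, -0.1122, 0.2077]
orientation: [0.991, 0.131, 0.0, -0.0]
contact_force: [-0.7, 2.8, 1.2]
finger_gap: 0.009
grip_force: 0.9
tcp fwd,left [-0.0004  0.0423] 0.20765995510360982 [-0.7393  2.8393  1.1874]
wrist 2513 [0.0097 0.0016 0.1504] [0.0165 0.0515 0.1788]
 tip [287.0, 339.1] 0.75 [-0.0016  0.0152]
 tip [190.7, 348.6] 0.47 [-0.0071  0.0148]
```

View pics/w3.png

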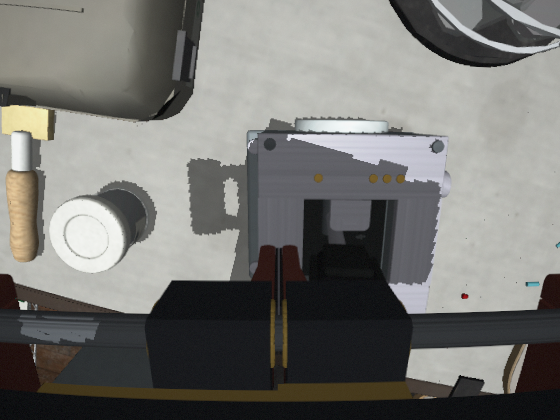

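The knob, at about (287,340), is moving right with the finger. I'll continue.

```bash
python3 -m jog '[[0,[0,0.6,0],0],[0,[0,1.2,0],0],[0,[0,1.8,0],0],[0,[0,2.4,0],0],[0,[0,3.0,0],0],[0,[0,3.5,0],0],[0,[0,4.0,0],0],[0,[0,4.4,0],0]]' && python3 look.py w4
```

```text
time_s: 7.1
tool_pos: [0.4529, -0.1547, 0.2074]
orientation: [0.991, 0.131, -0.0, -0.0]
contact_force: [-0.2, 1.4, -0.7]
finger_gap: 0.009
grip_force: 0.5
tcp fwd,left [-0.0005 -0.0016] 0.2074279043792689 [-0.1583  1.4151 -0.7144]
wrist 2604 [ 0.0087 -0.0449  0.1505] [0.0164 0.0078 0.1789]
 tip [283.2, 337.9] 0.76 [ 0.0005 -0.028 ]
 tip [180.4, 354.0] 0.5 [-0.0029 -0.0199]
```

View pics/w4.png

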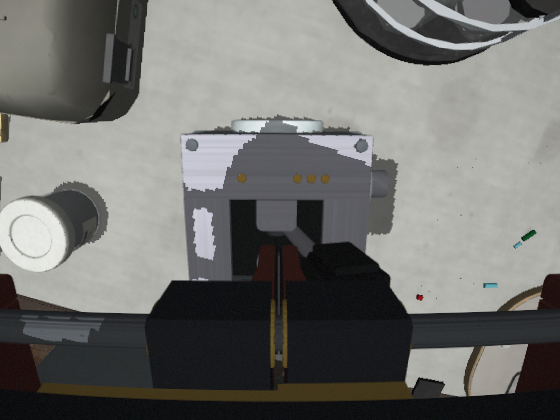

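The knob's at the right end, about (265,348), nearly across. A few more millimetres.

```bash
python3 -m jog '[[0,[0,0.1,0],0],[0,[0,0.2,0],0],[0,[0,0.3,0],0],[0,[0,0.4,0],0],[0,[0,0.5,0],0],[0,[0,0.6,0],0],[0,[0,0.7,0],0],[0,[0,0.7,0],0]]' && python3 look.py w5
```

```text
time_s: 8.25
tool_pos: [0.4548, -0.1611, 0.2076]
orientation: [0.991, 0.131, -0.0, 0.0]
contact_force: [-1.0, 0.5, -1.0]
finger_gap: 0.006
grip_force: 0.3
tcp fwd,left [-0.0003 -0.0083] 0.20761369844463096 [-0.9882  0.4556 -1.0335]
 tip [246.9, 169.5] 0.19 [0.0748 0.3819]
wrist 2562 [ 0.0082 -0.0524  0.1505] [0.0163 0.0011 0.1785]
 tip [281.2, 337.6] 0.9 [ 0.0016 -0.0348]
 tip [177.0, 357.4] 0.39 [-0.0048 -0.0338]
```

```bash
python3 -m jog '[[0,[0,-2,0],0],[0,[-3.5,-2,0],0],[0,[-7,-2,0],0],[0,[-7,-2,1],0],[0,[-7,1,1],0],[0,[-7,2.8,1],0],[0,[-7,2.8,1],0],[0,[-7,2.8,1],0]]' && python3 -m jog '[[0,[0.7,0,0],0],[0,[1.4,0,0],0],[0,[2.1,0,0],0],[0,[2.8,0,0],0],[0,[3.5,0,0],0],[0,[4.2,0,0],0],[0,[4.7,0,0],0],[0,[5.2,0,0],0]]' && python3 look.py w6
```

```text
time_s: 9.4
tool_pos: [0.3948, -0.2059, 0.1973]
orientation: [0.991, 0.131, -0.0, -0.0]
contact_force: [0.5, -0.1, -0.5]
finger_gap: -0.0
grip_force: 0.0
time_s: 10.2
tool_pos: [0.4449, -0.1927, 0.1976]
orientation: [0.991, 0.131, -0.0, -0.0]
contact_force: [-1.5, -1.0, 1.0]
finger_gap: 0.007
grip_force: 0.6
tcp fwd,left [-0.018  -0.0362] 0.19757752943452714 [-1.526  -1.0405  0.9833]
top 63 [ 0.018  -0.0523  0.1512] [ 0.0272 -0.0243  0.1683]
 tip [244.7, 172.8] 0.7 [0.0774 0.3744]
wrist 6999 [-0.0063 -0.0535  0.1518] [ 0.0292 -0.0228  0.1708]
 tip [227.3, 278.8] 0.62 [ 0.0127 -0.0355]
```

View pics/w6.png

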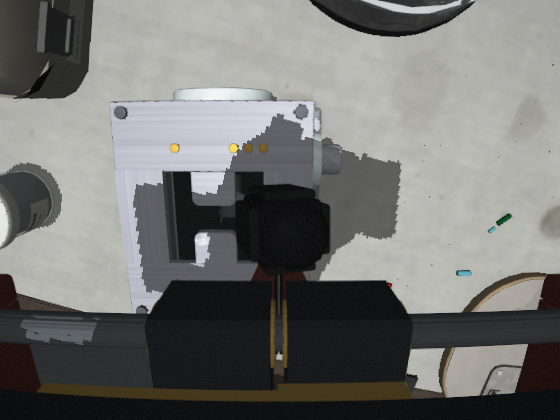

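The knob, at (228,283), is entering third, still on the right and moving forward. I'll push it home.

```bash
python3 -m jog '[[0,[0.4,0,0],0],[0,[0.8,0,0],0],[0,[1.2,0,0],0],[0,[1.6,0,0],0],[0,[1.9,0,0],0],[0,[2.2,0,0],0],[0,[2.4,0,0],0],[0,[2.4,0,0],0]]' && python3 look.py w7
```

```text
time_s: 11.35
tool_pos: [0.4679, -0.1863, 0.1975]
orientation: [0.991, 0.131, -0.0, -0.0]
contact_force: [-1.2, 0.1, -0.8]
finger_gap: 0.007
grip_force: 0.6
tcp fwd,left [ 0.0058 -0.036 ] 0.19747559405735687 [-1.173   0.1193 -0.7959]
top 54 [ 0.044  -0.0496  0.1506] [ 0.0547 -0.0232  0.1616]
 tip [210.6, 375.3] 0.43 [ 0.0399 -0.0373]
wrist 6200 [ 0.0173 -0.0511  0.1506] [ 0.0553 -0.0227  0.1691]
 tip [221.4, 274.1] 0.62 [ 0.039  -0.0336]
```

```bash
python3 -m jog '[[0,[0.1,0,0],0],[0,[0.1,0,0],0],[0,[0.2,0,0],0],[0,[0.2,0,0],0],[0,[0.3,0,0],0],[0,[0.3,0,0],0],[0,[0.3,0,0],0],[0,[0.3,0,0],0]]'
```

```text
time_s: 12.5
tool_pos: [0.47, -0.1858, 0.1973]
orientation: [0.991, 0.131, -0.001, -0.0]
contact_force: [-5.3, -1.4, -1.4]
finger_gap: 0.006
grip_force: 2.7
```

```bash
python3 -m jog '[[0,[0.1,0,0],0],[0,[0.1,0,0],0],[0,[0.2,0,0],0],[0,[0.2,0,0],0],[0,[0.2,0,0],0],[0,[0.2,0,0],0],[0,[0.2,0,0],0],[0,[0.2,0,0],0]]'
```

```text
time_s: 13.3
tool_pos: [0.4713, -0.1855, 0.1971]
orientation: [0.991, 0.131, -0.002, -0.0]
contact_force: [-7.6, -1.3, -0.0]
finger_gap: 0.007
grip_force: 3.7
```

At the stop: the force is rising with hardly any travel. Backing off and checking.

```bash
python3 -m jog '[[0,[-2,0,0],0],[0,[-4,0,0],0],[0,[-6,0,0],0],[0,[-6,0,-4],0],[0,[-6,0,-8],0],[0,[-6,0,-10],0],[0,[-6,0,-10],0],[0,[-6,0,-10],0]]' && python3 look.py w8
```

```text
time_s: 14.1
tool_pos: [0.4154, -0.2007, 0.2979]
orientation: [0.991, 0.131, 0.001, 0.001]
contact_force: [0.2, 0.2, -0.6]
finger_gap: 0.008
grip_force: 0.0
tcp fwd,left [-0.0486 -0.0365] 0.297934150015716 [ 0.249   0.2293 -0.6113]
top 194 [ 0.0243 -0.0513  0.1507] [ 0.0528 -0.0234  0.1638]
 tip [211.3, 374.8] 0.55 [ 0.0388 -0.036 ]
wrist 2240 [ 0.025  -0.0512  0.1505] [ 0.0542 -0.0221  0.1652]
 tip [99.4, 276.6] 0.69 [ 0.0374 -0.0337]
scene 97 [ 0.0215 -0.0434  0.1502] [ 0.0446 -0.0216  0.166 ]
 tip [171.5, 345.1] 0.67 [ 0.0292 -0.0322]
```

View pics/w8.png

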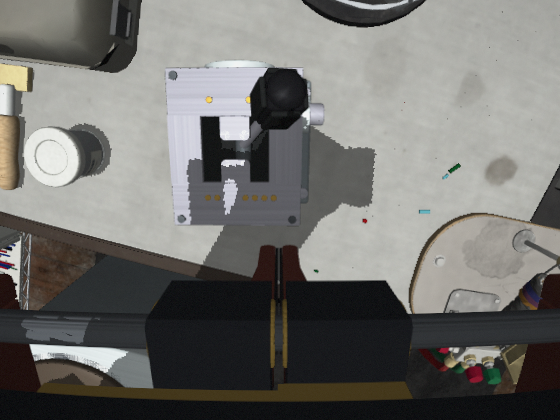

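The knob rests far right at (100,278) and the stem is in the third slot. The position matches fully home, and the finger met the stop at over 5 N. Nothing is touching the robot.

```bash
python3 -c "
from rig import env
print(env.sign_off())"
```

```text
the job is handed in; nothing more can be done
None
```

The lever is in third gear and the job is handed in: it was pushed against the forward stop (about 7.6 N), the arm backed off clear, and the final images place the knob about 39 mm forward and 37 mm right of the gate centre, which fits fully home.

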